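# Draw the offcut box out from under the bench riser with the pull hook

## Task

The wooden box of bar offcuts has been pushed in under the slatted riser, out of the gripper's reach: take the T-handled pull hook from its rubber mat, catch it behind the box's front wall and draw the box towards you until more than half of it stands clear in front of the riser. The offcuts stand close behind that wall and higher than it, except at one spot, so feel for the place where the hook goes down. Move the box with the hook only, keep it upright, leave everything else where it stands, and finish by laying the hook back on its mat, lying as you found it.

Things in the scene. Friction and masses are not known exactly. Their poses are not given: they have to be found in the camera images.
- hook: T-handled pull hook, 198 mm long, 170 g, lying on crossbar and hook point with the hook pointing straight down, as it also works. Origin: under the middle of its grip, at the level it lies on; x along the tool from T-handle to hook, z up. Wooden crossbar 32 mm thick, 96 mm along y, axis at x = -62, z = 16 mm.
- hook_grip (a point): Middle of the hook's flat-sided wooden grip, 22 mm above the hook's origin: grasp here. The grip runs from x = -50 to 46 mm of the hook, is 16 mm wide in y, 22 mm high (z = 11 to 33). Grip firmly (40 N or more): it tilts in the gripper if the point is pushed hard, so probe with a few newtons.
- hook_point (a point): Lowest point of the hook's steel end: x = 117, y = 0, z = 0 mm in the hook's frame. The rod, 8 mm thick, rises from the grip (x = 50, z = 22) to x = 80, z = 50, runs level to x = 120 (top at z = 54), then bends down to this point: 46 mm of free drop under the level part.
- mat: Flat black rubber mat on the bench, 280 (x) x 130 (y) mm, 3 mm thick, fixed; the hook lies on it and belongs there. Origin: centre of its underside.
- box: Open light-wood box on the bench under the riser: 120 (x, front to back) x 152 (y) x 60 mm high, walls and floor 8 mm, about 1.4 kg with its aluminium contents. Origin: centre of its underside. Its front wall faces -x: outer face x = -60, inner x = -52 mm. A square tube, 60 x 60 x 130 mm long, fills the back (x = -9 to 51, top z = 68 mm).
- box_front (a point): Middle of the top edge of the box's front wall (x = -56, z = 60 mm of the box). Close behind it, untracked, a row of four 40 x 32 mm bar offcuts stands at about y = -51, -17, 17, 51 mm: three 64 mm tall (tops at z = 72), one a 14 mm slice (top z = 22). The slice's place varies: only above it can the hook go down, anywhere from wall to tube, some 10 mm either side.
- riser: Slatted wooden shelf on angle-iron legs, fixed to the bench, 620 mm along y, 238 mm deep. Slats 14 mm thick, underside at z = 155 mm. Origin at bench level under the middle of its front edge; x points back under the shelf, front edge along x = 0. Legs at y = about -298 and +298 mm. The three boxes stand side by side beneath it, at y about -170, 0 and 170 mm.
- riser_edge (a point): Point on the bench straight under the middle of the riser's front edge, axes as the riser's.
- bin: Grey sheet-steel bin of bolts, 150 x 118 x 75 mm, beside or near the box under the riser; leave it. Origin: centre of its underside.
- case: Closed dark steel case, 154 x 128 x 86 mm, beside or near the box under the riser; leave it. Origin: centre of its underside.
- tin: Bare steel tin, 72 mm across, 75 mm tall, on top of the riser; leave it.
- wrench: Steel wrench, 190 mm long, lying on the bench to the left; leave it.
- mug: White mug, 76 mm across, 85 mm tall, on the bench to the left; leave it.
- elbow: Dark iron pipe elbow, arms 40 mm long, 36 mm tall, on the bench to the left; leave it.
- square: Steel try square, blade 130 mm, lying on the bench to the left; leave it.
Mind the look-alikes: they are no part of the job. What is shaped like the hook but pink or turquoise is not meant.

How it is judged:
By the outcome, as a careful person would: the job done as asked, in the order asked, and still so for the second after the job is handed in, with the robot touching nothing.
It also fails if it takes over 67 s, if anything falls off the work surface, if the arm or the gripper's body presses on something with over 40 N, if the wrist force passes 120 N, or if a joint passes its speed limit or range.

## Robot

A 7-joint arm with a two-finger parallel gripper is mounted at the origin on the work surface. World frame = base frame: x ahead of the robot, y to its left, z up, the work surface at z = 0. Lengths are in mm, angles in rad, forces in N, time in s.
With the tool pointing down it reaches from about 425 to 1025 mm from the base axis. Payload 9.4 kg.
Tool frame: the origin (TCP) lies at the very end of the fingers, on their centre line; the grasp point (between the pads) lies robot.tcp_to_grasp behind it (robot.tcp_to_grasp is the distance from the TCP to the grasp point, in mm); z points along the fingers, x is the direction in which the jaws open and shut, and the axes are right-handed (so a half turn about z gives the same grasp; the last joint's range is limited). The gripper opens to 85 mm and grips with 20 to 120 N. Pads are 22 mm wide; open, the fingers measure 114 mm over their backs; the gripper's body (76 mm by 85 mm) begins 54 mm behind the grasp point. The pads swing forward as they close: fully open they stand 13 mm farther back than shut.
Start: joints at [-1.242, 0.599, -0.003, 1.599, 0.002, 0.943, -0.08], TCP at [286.2, 666.118, 231.275] pointing down, gripper open.
Joint ranges: [-2.57, 2.57], [-0.35, 1.97], [-1.29, 1.29], [0.11, 2.56], [-1.05, 4.19], [0.11, 1.86], [-2.63, 2.63]. Speed limits (rad/s): [2.22, 2.22, 3.01, 3.01, 3.14, 3.14, 3.14].

## Interface

Orientations are given as a unit quaternion [w, x, y, z].
In Python, from rig import robot gives the robot as it stands. The module is installed in compiled form; this text tells all that it offers.
- The arm moves only by the shell command python3 -m inch 'ROWS' [FORCE]. ROWS is JSON, a list of rows, each a list of 3 entries, a list of its own where there are three numbers: the turn, a rotation vector about the tool's x, y, z in rad, then the shift along the tool's x, y, z in m, then the opening, from -1 (shut) to 1 (fully open). A call has 1 to 10 rows; each row shifts and turns the commanded pose from where the row before left it, along the tool's axes as they then stand; what a row does not reach is not made up. A row lasts 1/12 s, in which the tool goes at most 41.7 mm and 7.16 degrees, less where a joint would pass 70% of its speed; a pose out of reach is approached as far as the arm can. A call with a gripper value outside its range is refused whole. The fingers move at their own pace and stop on an object; FORCE is the grip in N (left out, the last holds). Time passes only in rows, so rows that do not move let the fingers close. It gives the time, the measured TCP pose, the force and the opening at its end, in the units of the state.
- robot.get_state(): the state, without advancing time (a new reading comes with each control period).
- robot.grab_frame(name): name is "scene" or "side" or "wrist"; returns a dict with "image" (400x640x3 uint8, red, green, blue), "range_z" (400x640 float32, mm along the optical axis (not along the pixel's ray), 0 where there is no reading), "camera_matrix" (3x3 intrinsics, pixels), "pose" (4x4, takes a point from camera to world coordinates). Camera axes: x right, y down, z forward; pixel columns grow to the right and rows downward; lengths in mm; the calibration is good to about 2 mm. The wrist camera is an equidistant fisheye: a pixel r from the principal point sees the ray r / f radians off the axis. A picture is of the moment at which its call begins.
- robot.job_done(): hands the job in, once; it reports no verdict.
The state is a dict: "time_s": time; "qpos": joint angles; "dq": joint speeds; "joint_efforts": joint torques, N m; "tcp_pos": TCP position; "tool_rot": TCP orientation; "force": force on the tool from outside, world axes, zero at the start; "torque": the same for the moment, N m; "opening": finger opening in mm.
Only numpy, scipy, OpenCV 4.12 (cv2) and the standard library are available. Lean on these libraries where they do the work, as an engineer would, in place of code of your own. Each camera call takes 0.05 s, during which the arm holds its last target. There are 200 camera calls.

## Working session

There is one attempt and no reset: what is moved stays moved. The work goes in short steps, Python scripts to look and compute and a shell command to move; the robot and the scene stay as the last step left them, time stands still between calls to the robot, and variables do not carry over. Pictures are saved under pics/ and viewed, about 8 in all and at most 12, crops included, and the job is handed in when it is done.

```bash
mkdir -p pics; cat > h.py <<'E'
import numpy as np,cv2
from rig import robot
from scipy.spatial.transform import Rotation as R
def grab(n):
    f=robot.grab_frame(n); np.savez('pics/%s.npz'%n,**f); return f
def save(f,name,crop=None,s=1):
    im=f['image'][:,:,::-1]
    if crop: im=im[crop[1]:crop[3],crop[0]:crop[2]]
    cv2.imwrite('pics/'+name,cv2.resize(im,None,fx=s,fy=s,interpolation=cv2.INTER_CUBIC))
def px(f,u,v,z=None):
    K=f['camera_matrix'];T=f['pose']
    d=np.array([(u-K[0,2])/K[0,0],(v-K[1,2])/K[1,1],1.])
    if z is None:
        r=f['range_z'][int(v)-1:int(v)+2,int(u)-1:int(u)+2]; r=r[r>0]
        s=np.median(r) if len(r) else np.nan
    else: s=(z-T[2,3])/(T[:3,:3]@d)[2]
    return T[:3,:3]@(d*s)+T[:3,3]
E
python3 - <<'E'
from h import *
a=grab('scene');b=grab('side')
save(a,'a.png');save(b,'b.png')
for f in(a,b):print(f['pose'].round(3),f['camera_matrix'])
s=robot.get_state();print(s,robot.tcp_to_grasp)
E
```

```text
[[ 8.350000e-01 -3.930000e-01  3.860000e-01 -2.612990e+02]
 [-5.500000e-01 -5.720000e-01  6.080000e-01 -1.210941e+03]
 [-1.800000e-02 -7.200000e-01 -6.940000e-01  1.431618e+03]
 [ 0.000000e+00  0.000000e+00  0.000000e+00  1.000000e+00]] [[503.15635944   0.         323.53816951]
 [  0.         503.15635944 205.56662783]
 [  0.           0.           1.        ]]
[[-9.390000e-01 -2.000000e-01  2.800000e-01  1.147500e+01]
 [-3.440000e-01  5.300000e-01 -7.750000e-01  1.183680e+03]
 [ 7.000000e-03 -8.240000e-01 -5.670000e-01  1.050156e+03]
 [ 0.000000e+00  0.000000e+00  0.000000e+00  1.000000e+00]] [[452.19290879   0.         319.49163521]
 [  0.         452.19290879 191.32071565]
 [  0.           0.           1.        ]]
{'time_s': 0.1, 'qpos': array([-1.24170321,  0.6000576 , -0.00253725,  1.60002871,  0.0018101 ,
        0.94289653, -0.07977091]), 'dq': array([ 4.39957271e-05, -1.25750168e-03, -4.51246025e-04, -2.90646324e-03,
       -1.00215505e-03, -2.67219524e-04,  6.14290047e-04]), 'joint_efforts': array([ 5.30889447e-03, -7.77997398e+01,  1.57033905e+00, -2.58629340e+01,
        1.26925274e-02,  5.53231148e-03, -1.30862173e-05]), 'tcp_pos': array([286.04767459, 665.74059521, 230.50194352]), 'tool_rot': array([ 4.38827281e-04,  8.35064565e-01,  5.50151516e-01, -5.37834727e-04]), 'force': array([ 0.35446279,  0.13906523, -0.16778676]), 'torque': array([-0.01152737,  0.01573165, -0.06312152]), 'opening': 85.67170569186152} 18.700000000000003
```

View pics/a.png

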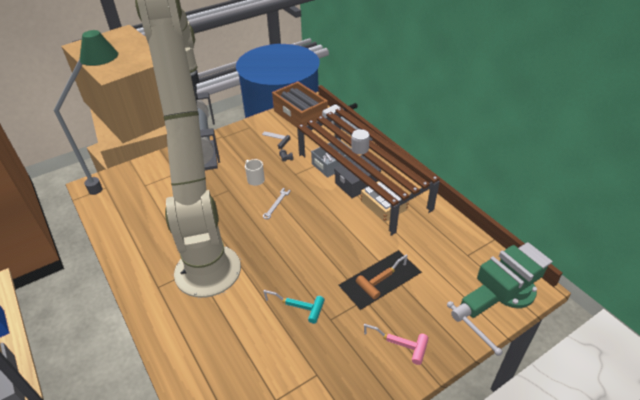

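View pics/b.png

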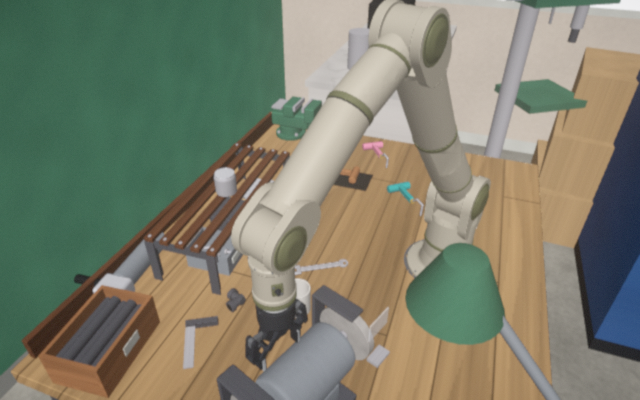

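Look-alikes: turquoise (300,305), pink (400,342), and the wooden hook on the black mat (382,280). I choose the last one. Next is a close crop of it and of the box.

```bash
python3 - <<'E'
from h import *
f=dict(np.load('pics/scene.npz'))
save(f,'c.png',(290,110,450,310),3)
# top height points: riser slats, hook
K=f['camera_matrix'];T=f['pose'];v,u=np.mgrid[0:400,0:640];z=f['range_z']
P=np.stack([(u-K[0,2])/K[0,0]*z,(v-K[1,2])/K[1,1]*z,z],-1)@T[:3,:3].T+T[:3,3]
P[z<=0]=np.nan; np.save('pics/P.npy',P)
im=f['image'].astype(int)
roi=np.zeros(z.shape,bool);roi[245:310,335:425]=1
w=roi&(im[...,0]-im[...,2]>50)&(P[...,2]>10)&(P[...,2]<60)
m=roi&(im.max(2)<60)&(abs(P[...,2])<12)
for n,k in(('wood',w),('mat',m)):
    q=P[k];print(n,k.sum(),q.mean(0),q.min(0),q.max(0))
    (c,s,a)=cv2.minAreaRect(q[:,:2].astype(np.float32));print(c,s,a)
E
```

```text
wood 421 [ 453.26915969 -395.94457045   30.8131223 ] [ 346.79557078 -526.81850566   10.02930575] [ 671.87982926 -195.01366746   53.73053646]
(503.3257751464844, -359.1994323730469) (247.67977905273438, 293.81976318359375) 59.397308349609375
mat 1397 [ 491.98561369 -385.35174087    3.89160188] [ 355.64013308 -446.41977287   -6.50593602] [ 633.30711935 -318.51582545   11.83003512]
(494.41375732421875, -382.9513244628906) (275.98126220703125, 126.77680969238281) 1.3191044330596924
```

View pics/c.png

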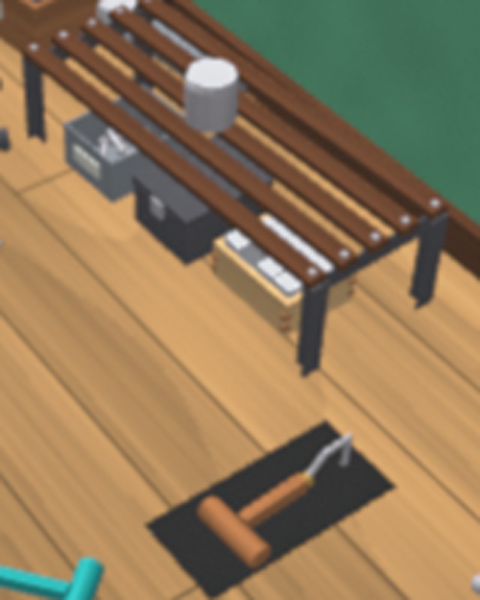

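```bash
python3 - <<'E'
from h import *
f=dict(np.load('pics/scene.npz'));P=np.load('pics/P.npy');im=f['image'].astype(int)
def C(x,y,z=None):return px(f,290+x/3,110+y/3,z).round(1)
print('cross ends',C(213,503,30),C(262,550,30),'grip',C(243,520,33),C(306,480,33),'rod',C(340,440,52),C(346,463,3))
print('grip depth',C(275,500),'cross',C(232,525),C(245,537))
x=P[...,0];y=P[...,1];z=P[...,2]
# grip points
k=(im[...,0]-im[...,2]>45)&(x>350)&(x<640)&(y>-450)&(y<-310)&(z>8)&(z<60)
rr=np.zeros_like(k);rr[245:310,335:425]=1
k&=rr
print(k.sum());q=P[k]
h,xe=np.histogram(q[:,0],bins=12);
for i in range(12):
  s=q[(q[:,0]>=xe[i])&(q[:,0]<=xe[i+1])]
  if len(s)>2:print(xe[i].round(),len(s),s[:,1].min().round(),s[:,1].max().round(),s[:,2].max().round())
print('riser slat front corners',C(35,43,169),C(318,275,169),C(318,285,155),'leg base',C(300,372,0),C(35,137,0))
print('depth',C(180,160),C(310,270))
print('box base',C(287,328,0),C(214,262,0),'top',C(214,238,60),C(291,297,60))
print('tops',C(237,240),C(254,254),C(270,268),C(287,283))
print('case',C(187,260,0),C(138,205,0),'bin',C(115,197,0),C(69,158,0))
# box front face points
sel=np.zeros_like(k);sel[110+240//3:110+330//3,290+213//3:290+292//3]=1
w=sel&(im[...,0]-im[...,2]>50)&(z>8)&(z<58)
q=P[w];q=q[(abs(q[:,0]-np.median(q[:,0]))<12)]
print('front',len(q),np.median(q,0),np.polyfit(q[:,1],q[:,0],1),q.min(0),q.max(0))
E
```

```text
cross ends [ 426.7 -358.2   30. ] [ 432.8 -443.    30. ] grip [ 439.1 -399.1   33. ] [ 535.7 -394.1   33. ] rod [ 596.3 -380.7   52. ] [ 609.3 -383.3    3. ]
grip depth [ 486.1 -398.3   35.2] cross [ 423.6 -398.6   34.6] [ 425.5 -420.6   34.8]
421
392.0 39 -441.0 -317.0 38.0
413.0 170 -448.0 -348.0 44.0
433.0 58 -447.0 -336.0 44.0
453.0 34 -405.0 -385.0 42.0
474.0 33 -403.0 -381.0 41.0
494.0 36 -400.0 -311.0 42.0
515.0 34 -400.0 -311.0 44.0
535.0 7 -396.0 -315.0 35.0
617.0 7 -432.0 -311.0 13.0
riser slat front corners [643.1 376.4 169. ] [ 669.5 -235.2  169. ] [ 668.6 -238.1  155. ] leg base [ 659.8 -232.5   -0. ] [633.8 376.9   0. ]
depth [661.1  40.2 167.6] [ 664.9 -225.3  172.1]
box base [ 695.5 -160.7    0. ] [692.2  -2.7   0. ] top [680.5 -15.1  60. ] [ 694.8 -163.4   60. ]
tops [695.6 -45.8  71.5] [714.5 -60.4  47.3] [ 698.6 -113.4   70.9] [ 699.3 -148.3   70.8]
case [663.7  21.8   0. ] [673.6 156.9   0. ] bin [656.1 190.6   0. ] [649.3 304.6   0. ]
front 255 [ 678.56224096 -100.47981702   35.99763935] [-4.29993645e-02  6.74374462e+02] [ 670.06875254 -174.56000684    8.66478249] [689.15660387 -17.18315879  57.91052092]
```

The crop confirms it: the wooden hook on the black mat has its hook end at crop (346,463), its crossbar at (235,527) and its yaw at about 0.08. The box sits at the right end under the riser, and its gap appears near crop (254,254). I'll move above the hook now.

```bash

python3 -m inch '[[[0,0,0],[-0.028,0.0286,0],1],[[0,0,0],[-0.028,0.0286,0],1],[[0,0,0],[-0.028,0.0286,0],1],[[0,0,0],[-0.028,0.0286,0],1],[[0,0,0],[-0.028,0.0286,0],1],[[0,0,0],[-0.028,0.0286,0],1],[[0,0,0],[-0.028,0.0286,0],1],[[0,0,0],[-0.028,0.0286,0],1],[[0,0,0],[-0.028,0.0286,0],1],[[0,0,0],[-0.028,0.0286,0],1]]' 
python3 -m inch '[[[0,0,0],[-0.028,0.0286,0],1],[[0,0,0],[-0.028,0.0286,0],1],[[0,0,0],[-0.028,0.0286,0],1],[[0,0,0],[-0.028,0.0286,0],1],[[0,0,0],[-0.036,0.015,0],1],[[0,0,0],[-0.036,0.015,0],1],[[0,0,0],[-0.036,0.015,0],1],[[0,0,0],[-0.036,0.015,0],1],[[0,0,0],[-0.036,0.015,0],1],[[0,0,0],[-0.036,0.015,0],1]]' 
python3 -m inch '[[[0,0,0],[-0.036,0.015,0],1],[[0,0,0],[-0.036,0.015,0],1],[[0,0,0],[-0.036,0.015,0],1],[[0,0,0],[-0.036,0.015,0],1],[[0,0,0],[-0.036,0.015,0],1],[[0,0,0],[-0.036,0.015,0],1],[[0,0,0],[-0.036,0.015,0],1],[[0,0,0],[-0.036,0.015,0],1],[[0,0,0],[0,0,0],1]]'
```

```text
time_s: 0.93
tcp_pos: [438.7, 294.0, 231.2]
tool_rot: [0.0, 0.835, 0.55, -0.0]
force: [1.2, 0.1, -0.8]
opening: 85.3
time_s: 1.77
tcp_pos: [496.3, -87.9, 231.2]
tool_rot: [-0.0, 0.835, 0.55, -0.0]
force: [0.9, 0.3, 0.5]
opening: 85.7
time_s: 2.52
tcp_pos: [491.0, -406.8, 231.0]
tool_rot: [0.002, 0.837, 0.547, -0.002]
force: [0.1, -0.4, -0.4]
opening: 85.5
```

Now turn by +2.65 about the tool z-axis.

```bash

python3 -m inch '[[[0,0,0.121],[0,0,0],1],[[0,0,0.121],[0,0,0],1],[[0,0,0.121],[0,0,0],1],[[0,0,0.121],[0,0,0],1],[[0,0,0.121],[0,0,0],1],[[0,0,0.121],[0,0,0],1],[[0,0,0.121],[0,0,0],1],[[0,0,0.121],[0,0,0],1],[[0,0,0.121],[0,0,0],1],[[0,0,0.121],[0,0,0],1]]' 
python3 -m inch '[[[0,0,0.121],[0,0,0],1],[[0,0,0.121],[0,0,0],1],[[0,0,0.121],[0,0,0],1],[[0,0,0.121],[0,0,0],1],[[0,0,0.121],[0,0,0],1],[[0,0,0.121],[0,0,0],1],[[0,0,0.121],[0,0,0],1],[[0,0,0.121],[0,0,0],1],[[0,0,0.121],[0,0,0],1],[[0,0,0.121],[0,0,0],1]]' 
python3 -m inch '[[[0,0,0.121],[0,0,0],1],[[0,0,0.115],[0,0,0],1],[[0,0,0],[0,0,0],1],[[0,0,0],[0,0,0],1]]' 
python3 - <<'E'
from h import *
s=robot.get_state();print(s['qpos'].round(2),s['tcp_pos'],s['tool_rot'])
f=grab('wrist');save(f,'d.png');print(f['pose'].round(3),f['camera_matrix'])
E
```

```text
time_s: 3.35
tcp_pos: [493.2, -397.6, 231.0]
tool_rot: [-0.0, 1.0, -0.025, -0.0]
force: [0.1, -0.5, -1.4]
opening: 85.4
time_s: 4.18
tcp_pos: [493.3, -397.6, 231.0]
tool_rot: [-0.0, 0.808, -0.589, -0.0]
force: [0.7, 0.3, -0.3]
opening: 85.9
time_s: 4.52
tcp_pos: [493.4, -397.5, 230.8]
tool_rot: [0.0, 0.736, -0.677, -0.0]
force: [0.2, 0.3, 0.3]
opening: 85.5
[ 0.05  0.63  0.87  1.85 -0.59  0.94 -0.3 ] [ 493.42405303 -397.54245496  230.83573584] [ 3.17862592e-04  7.36085993e-01 -6.76887840e-01 -4.01237166e-04]
[[ 8.40000e-02 -9.53000e-01 -2.91000e-01  5.67005e+02]
 [-9.96000e-01 -8.10000e-02 -2.40000e-02 -3.91121e+02]
 [-0.00000e+00  2.92000e-01 -9.56000e-01  3.73525e+02]
 [ 0.00000e+00  0.00000e+00  0.00000e+00  1.00000e+00]] [[309.70691629   0.         317.50233795]
 [  0.         309.70691629 199.16387155]
 [  0.           0.           1.        ]]
```

View pics/d.png

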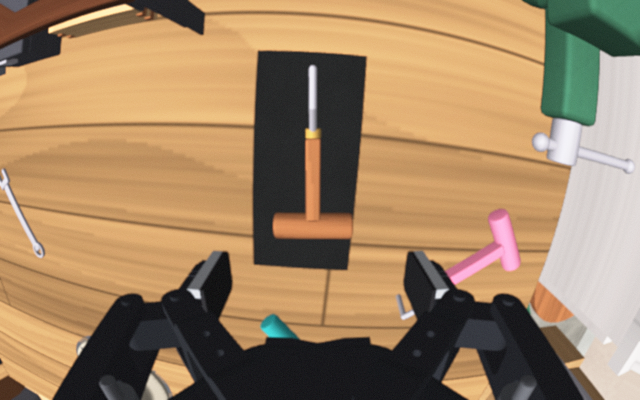

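Wrist view: hook lies straight up-image, with the rod tip at (312,68), the grip from (313,138) to (313,215) and the crossbar centre at (313,226). The mat spans rows 52-268.

```bash
cat >> h.py <<'E'
def wpx(f,u,v,z):
    K=f['camera_matrix'];T=f['pose'];a=np.array([(u-K[0,2])/K[0,0],(v-K[1,2])/K[1,1]])
    r=np.linalg.norm(a);d=np.r_[np.sin(r)*a/max(r,1e-9),np.cos(r)]
    d=T[:3,:3]@d;return T[:3,3]+d*(z-T[2,3])/d[2]
E
python3 - <<'E'
from h import *
f=dict(np.load('pics/wrist.npz'))
im=f['image'].astype(int)
wood=(im[...,0]-im[...,2]>70)
for v in (145,160,175,190,205):
    c=[u for u in range(295,335) if im[v,u].max()>70];m=(c[0]+c[-1])/2;print(v,m,wpx(f,m,v,36).round(1))
print('cross',wpx(f,273.5,226,19).round(1),wpx(f,351.5,227,19).round(1),wpx(f,312.5,213,35).round(1))
print('tip',wpx(f,312.5,66,53).round(1),'gripfront',wpx(f,313,129,25).round(1))
print('mat',[wpx(f,*p,3).round(1)[:2] for p in((259,52),(366,58),(347,269),(254,264))])
print(R.from_quat(np.roll(robot.get_state()['tool_rot'],-1)).as_matrix().round(3))
E
```

```text
145 312.0 [ 525.5 -388.5   36. ]
160 312.0 [ 508.8 -389.9   36. ]
175 312.5 [ 491.9 -391.8   36. ]
190 312.5 [ 474.6 -393.2   36. ]
205 312.5 [ 456.9 -394.6   36. ]
cross [ 419.8 -348.7   19. ] [ 426.7 -445.2   19. ] [ 446.8 -395.4   35. ]
tip [ 609.5 -382.4   53. ] gripfront [ 542.3 -388.1   25. ]
mat [array([ 630. , -316.2]), array([ 632.6, -442.9]), array([ 357.8, -449.3]), array([ 353.8, -321.2])]
[[ 0.084 -0.996 -0.001]
 [-0.996 -0.084  0.   ]
 [-0.     0.001 -1.   ]]
```

```bash

python3 -m inch '[[[0,0,0],[-0.006,0.0059,0],1],[[0,0,0],[0,0,0.04],1],[[0,0,0],[0,0,0.04],1],[[0,0,0],[0,0,0.04],1],[[0,0,0],[0,0,0.04],1],[[0,0,0],[0,0,0.03],1],[[0,0,0],[0,0,0.02],1],[[0,0,0],[0,0,0.013],1],[[0,0,0],[0,0,0],1],[[0,0,0],[0,0,0],1]]' 
python3 -m inch '[[[0,0,0],[0,0,0],0],[[0,0,0],[0,0,0],-1],[[0,0,0],[0,0,0],-1],[[0,0,0],[0,0,0],-1],[[0,0,0],[0,0,0],-1],[[0,0,0],[0,0,0],-1],[[0,0,0],[0,0,0],-1],[[0,0,0],[0,0,0],-1],[[0,0,0],[0,0,0],-1]]' 70
```

```text
time_s: 5.4
tcp_pos: [486.7, -392.8, 8.8]
tool_rot: [-0.0, 0.735, -0.678, -0.0]
force: [-0.7, -0.7, 0.3]
opening: 85.5
time_s: 6.15
tcp_pos: [487.3, -392.5, 8.8]
tool_rot: [-0.0, 0.735, -0.678, 0.0]
force: [0.0, 1.2, 5.7]
opening: 14.7
```

```bash

python3 -m inch '[[[0,0,0],[0,0,-0.02],-1],[[0,0,0],[0,0,-0.035],-1],[[0,0,0],[0,0,-0.035],-1],[[0,0,0],[0,0,-0.035],-1],[[0,0,0],[-0.02,-0.0024,0],-1],[[0,0,0],[-0.036,-0.0044,0],-1],[[0,0,0],[-0.036,-0.0044,0],-1],[[0,0,0],[-0.036,-0.0044,0],-1],[[0,0,0],[-0.036,-0.0044,0],-1],[[0,0,0],[-0.036,-0.0044,0],-1]]' 
python3 -m inch '[[[0,0,0],[-0.036,-0.0044,0],-1],[[0,0,0],[-0.036,-0.0044,0],-1],[[0,0,0],[-0.02,-0.0024,0],-1],[[0,0,0.043],[0,0,0],-1],[[0,0,0],[0,0,0],-1],[[0,0,0],[0,0,0],-1]]' 
python3 - <<'E'
from h import *
f=grab('wrist');save(f,'e.png',(160,0,480,200),2.5)
s=grab('scene');save(s,'e2.png',(330,130,450,230),6);print(f['pose'].round(3),robot.get_state()['qpos'].round(2))
E
```

```text
time_s: 6.98
tcp_pos: [495.0, -189.5, 133.3]
tool_rot: [-0.0, 0.735, -0.678, -0.0]
force: [1.9, 0.2, -0.8]
opening: 14.9
time_s: 7.48
tcp_pos: [499.2, -98.7, 133.4]
tool_rot: [0.0, 0.721, -0.693, 0.0]
force: [0.5, 0.1, -1.8]
opening: 15.0
[[ 3.90000e-02 -9.56000e-01 -2.91000e-01  5.72852e+02]
 [-9.99000e-01 -3.70000e-02 -1.20000e-02 -9.55210e+01]
 [ 1.00000e-03  2.91000e-01 -9.57000e-01  2.76124e+02]
 [ 0.00000e+00  0.00000e+00  0.00000e+00  1.00000e+00]] [-0.45  0.63  0.81  2.21 -0.81  0.63 -0.57]
```

View pics/e.png

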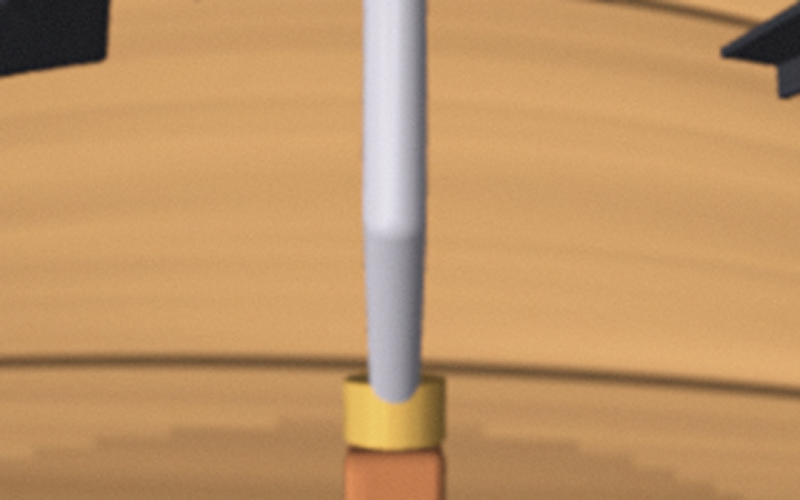

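View pics/e2.png

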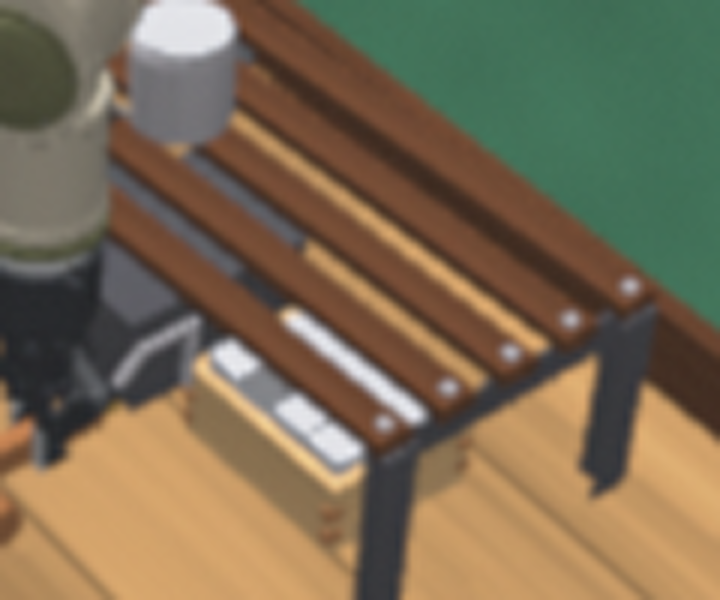

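The scene crop shows four places behind the front wall. White tops stand at (235,358), (300,412) and (335,443), and the dark gap is at (266,385), second from the left (box y ≈ +17). Hook is level in the grip. Next I work out its world position.

```bash
python3 - <<'E'
from h import *
f=dict(np.load('pics/scene.npz'))
def C(x,y,z=None):return px(f,330+x/6,130+y/6,z).round(1)
for p in((213,350),(255,378),(278,396),(318,426),(322,430),(362,462),(235,358),(300,412),(335,443)):print(p,C(*p,72),C(*p))
print('edge',C(195,370,60),C(340,490,60),'tube front edge',C(282,322,68),C(412,424,68))
a=C(195,370,60);b=C(340,490,60);print(np.linalg.norm(a-b),np.arctan2((a-b)[1],(a-b)[0])-np.pi/2)
print('riser',C(385,425,169))
s=robot.get_state();print(s['tcp_pos'],s['force'])
K=f['camera_matrix'];T=f['pose']
# refit box front face & side extents from this frame
im=f['image'].astype(int);v,u=np.mgrid[0:400,0:640];z=f['range_z']
P=np.stack([(u-K[0,2])/K[0,0]*z,(v-K[1,2])/K[1,1]*z,z],-1)@T[:3,:3].T+T[:3,3]
w=(z>0)&(v>190)&(v<222)&(u>360)&(u<391)&(im[...,0]-im[...,2]>35)&(P[...,2]>10)&(P[...,2]<52)
q=P[w];p=np.polyfit(q[:,1],q[:,0],1);r=q[:,0]-np.polyval(p,q[:,1]);q=q[abs(r)<8];print(len(q),np.polyfit(q[:,1],q[:,0],1),np.polyval(np.polyfit(q[:,1],q[:,0],1),-90),np.percentile(q[:,1],[0,1,99,100]))
E
```

```text
(213, 350) [689.7 -30.2  72. ] [696.1 -22.2  62.8]
(255, 378) [696.  -68.3  72. ] [704.9 -57.6  59.3]
(278, 396) [697.8 -90.9  72. ] [724.6 -59.6  34. ]
(318, 426) [ 701.6 -128.5   72. ] [ 699.8 -130.5   74.5]
(322, 430) [ 701.4 -133.    72. ] [ 701.  -133.4   72.6]
(362, 462) [ 704.  -171.1   72. ] [ 704.8 -170.3   70.8]
(235, 358) [697. -45.  72.] [697.7 -44.1  71. ]
(300, 412) [ 700.2 -111.3   72. ] [ 699.5 -112.1   73. ]
(335, 443) [ 700.7 -147.4   72. ] [ 700.5 -147.6   72.3]
edge [676.1 -29.   60. ] [ 684.5 -174.2   60. ] tube front edge [748.1 -30.5  68. ] [ 756.2 -158.6   68. ]
145.4427722508066 0.05778683077093749
riser [ 666.9 -228.   169. ]
[499.1350552  -99.5392474  133.42977237] [ 0.21522256  0.13768077 -0.77389818]
202 [-5.30782248e-02  6.73327630e+02] 678.1046704893627 [-178.23803769 -172.23061909  -22.83801148  -19.14775983]
```

```bash

python3 -m inch '[[[0,0,0],[0,0,0.022],-1],[[0,0,0],[0,0,0.022],-1],[[0,0,0],[-0.0123,0,0],-1],[[0,0,0],[0,-0.02,0],-1],[[0,0,0],[0,-0.02,0],-1],[[0,0,0],[0,-0.02,0],-1],[[0,0,0],[0,-0.0215,0],-1],[[0,0,0],[0,0,0],-1],[[0,0,0],[0,0,0],-1]]' 
python3 - <<'E'
from h import *
s=grab('scene');save(s,'f.png',(330,130,450,230),6)
E
```

```text
time_s: 8.33
tcp_pos: [580.8, -83.4, 89.6]
tool_rot: [0.0, 0.72, -0.694, 0.0]
force: [0.5, -0.6, -0.5]
opening: 15.2
```

View pics/f.png

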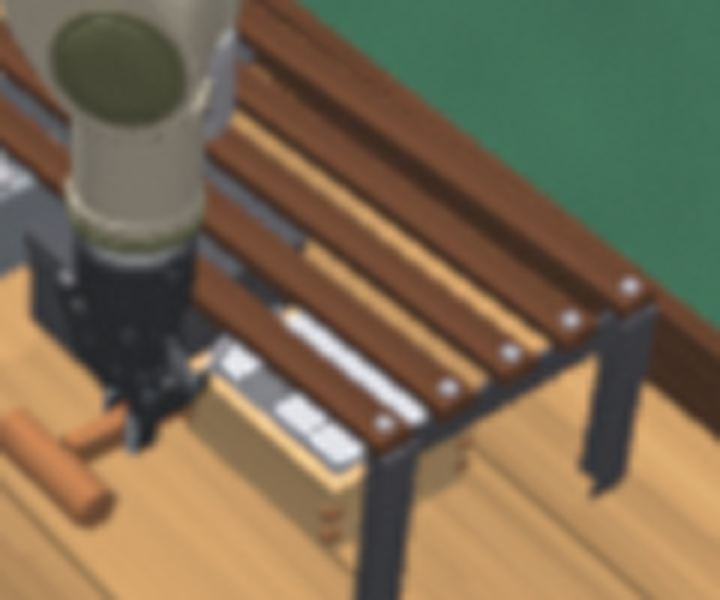

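The hook tip is now hidden behind the slat, with the tool clear of the riser front at about (200,330). I'll probe downwards in small steps.

```bash

python3 -m inch '[[[0,0,0],[0,0,0.005],-1],[[0,0,0],[0,0,0.005],-1],[[0,0,0],[0,0,0.004],-1],[[0,0,0],[0,0,0],-1]]' 
python3 -m inch '[[[0,0,0],[0,0,0.002],-1],[[0,0,0],[0,0,0.002],-1],[[0,0,0],[0,0,0],-1]]' 

```

```text
time_s: 8.72
tcp_pos: [579.3, -83.2, 74.4]
tool_rot: [0.0, 0.72, -0.694, -0.001]
force: [-0.1, 0.4, -2.0]
opening: 14.8
time_s: 8.97
tcp_pos: [580.0, -83.4, 71.0]
tool_rot: [0.0, 0.72, -0.694, -0.0]
force: [0.1, 1.1, -1.4]
opening: 14.9
```

```bash

python3 -m inch '[[[0,0,0],[0,0,0.003],-1],[[0,0,0],[0,0,0.003],-1],[[0,0,0],[0,0,0.003],-1],[[0,0,0],[0,0,0],-1]]' 
python3 -m inch '[[[0,0,0],[0,0,0.005],-1],[[0,0,0],[0,0,0.005],-1],[[0,0,0],[0,0,0.006],-1],[[0,0,0],[0,0,0],-1],[[0,0,0],[0,0,0],-1]]' 

```

```text
time_s: 9.3
tcp_pos: [579.9, -83.2, 61.7]
tool_rot: [0.0, 0.72, -0.694, -0.0]
force: [-0.4, 0.2, -1.8]
opening: 14.8
time_s: 9.72
tcp_pos: [579.9, -83.4, 45.8]
tool_rot: [0.0, 0.72, -0.694, -0.0]
force: [-0.3, 1.3, -1.8]
opening: 14.8
```

The point is at z≈40, well below the offcut tops, with no contact force, so it's in the gap. Start pulling slowly.

```bash

python3 -m inch '[[[0,0,0],[0,0.003,0],-1],[[0,0,0],[0,0.003,0],-1],[[0,0,0],[0,0.003,0],-1],[[0,0,0],[0,0.003,0],-1],[[0,0,0],[0,0.003,0],-1],[[0,0,0],[0,0.003,0],-1]]' 
python3 -m inch '[[[0,0,0],[0,0.004,0],-1],[[0,0,0],[0,0.004,0],-1],[[0,0,0],[0,0.004,0],-1],[[0,0,0],[0,0.004,0],-1],[[0,0,0],[0,0.004,0],-1],[[0,0,0],[0,0.004,0],-1],[[0,0,0],[0,0.004,0],-1],[[0,0,0],[0,0.004,0],-1]]' 
python3 - <<'E'
from h import *
s=grab('scene');save(s,'g.png',(320,130,450,230),6)
print(robot.get_state()['torque'])
E
```

```text
time_s: 10.22
tcp_pos: [563.4, -84.3, 46.7]
tool_rot: [-0.001, 0.72, -0.694, 0.001]
force: [5.7, -1.1, -3.9]
opening: 14.7
time_s: 10.88
tcp_pos: [531.5, -85.4, 46.7]
tool_rot: [-0.001, 0.72, -0.694, 0.001]
force: [5.7, -1.1, -5.4]
opening: 14.7
[ 0.13861834 -1.03231851  0.11114463]
```

View pics/g.png

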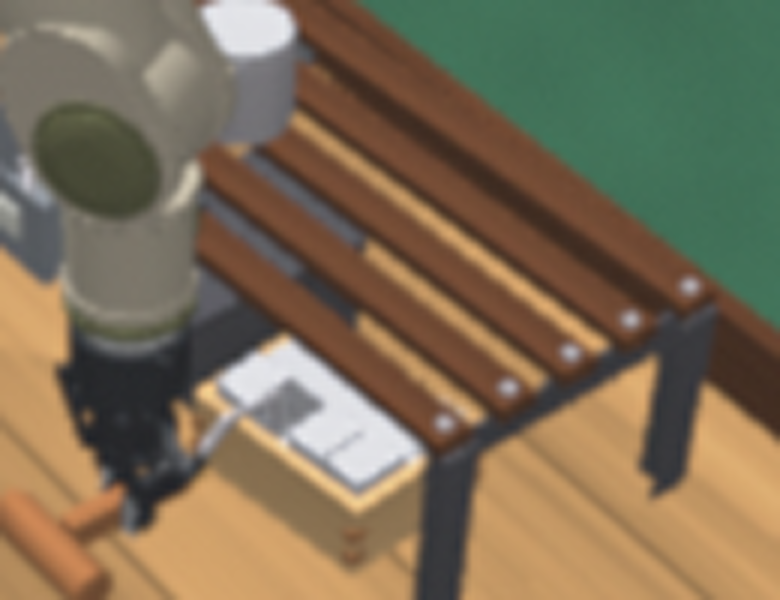

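The box follows squarely: the gap shows at (285,400) with the rod at (222,425), and pull is about 6 N. Continue another 60 mm.

```bash

python3 -m inch '[[[0,0,0],[0,0.004,0],-1],[[0,0,0],[0,0.005,0],-1],[[0,0,0],[0,0.005,0],-1],[[0,0,0],[0,0.005,0],-1],[[0,0,0],[0,0.005,0],-1],[[0,0,0],[0,0.005,0],-1],[[0,0,0],[0,0.005,0],-1]]' 
python3 -m inch '[[[0,0,0],[0,0.005,0],-1],[[0,0,0],[0,0.005,0],-1],[[0,0,0],[0,0.005,0],-1],[[0,0,0],[0,0.005,0],-1],[[0,0,0],[0,0.004,0],-1],[[0,0,0],[0,0.002,0],-1],[[0,0,0],[0,0,0],-1],[[0,0,0],[0,0,0],-1]]' 
python3 - <<'E'
from h import *
s=grab('scene');save(s,'i.png',(320,130,450,230),6)
def C(x,y,z=None):return px(s,320+x/6,130+y/6,z).round(1)
K=s['camera_matrix'];T=s['pose'];im=s['image'].astype(int);v,u=np.mgrid[0:400,0:640];z=s['range_z']
P=np.stack([(u-K[0,2])/K[0,0]*z,(v-K[1,2])/K[1,1]*z,z],-1)@T[:3,:3].T+T[:3,3]
w=(z>0)&(P[...,0]>550)&(P[...,0]<650)&(P[...,1]>-200)&(P[...,1]<0)&(P[...,2]>64)&(P[...,2]<78)&(u>350)
q=P[w];print(len(q));print(cv2.minAreaRect(q[:,:2].astype(np.float32)),q.min(0),q.max(0))
E
```

```text
time_s: 11.52
tcp_pos: [497.9, -86.8, 46.8]
tool_rot: [-0.001, 0.72, -0.694, 0.001]
force: [5.0, 0.0, -3.5]
opening: 14.7
time_s: 12.18
tcp_pos: [471.1, -87.7, 46.6]
tool_rot: [-0.0, 0.72, -0.694, 0.001]
force: [4.3, -0.5, -2.1]
opening: 14.8
279
((614.1031494140625, -98.59262084960938), (157.4662628173828, 71.0061264038086), 89.56405639648438) [ 578.54943775 -177.19351467   64.01343659] [649.86862186 -19.94286073  77.9014419 ]
```

View pics/i.png

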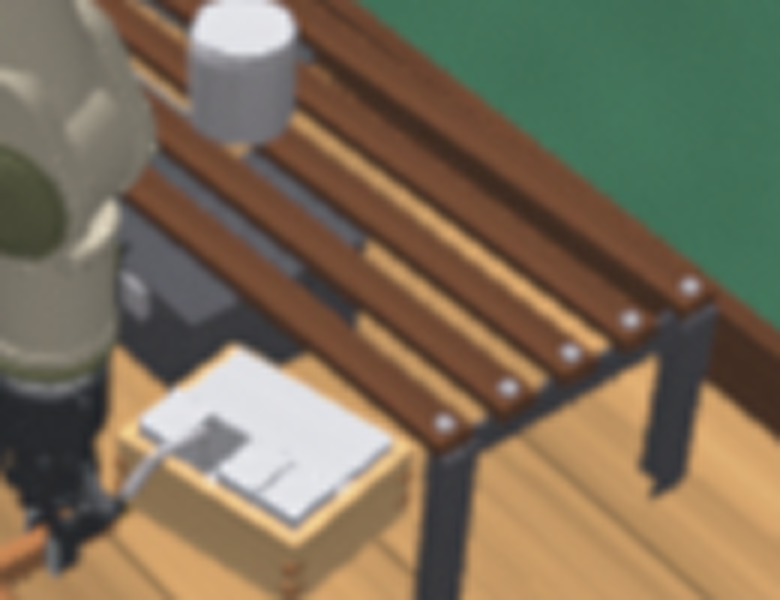

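About 87 of 120 mm is clear, with the offcuts and tube upright. Now I ease off the wall, lift the hook out and take it back.

```bash

python3 -m inch '[[[0,0,0],[0,-0.003,0],-1],[[0,0,0],[0,-0.003,0],-1],[[0,0,0],[0,0,0],-1],[[0,0,0],[0,0,-0.006],-1],[[0,0,0],[0,0,-0.01],-1],[[0,0,0],[0,0,-0.015],-1],[[0,0,0],[0,0,-0.025],-1],[[0,0,0],[0,0,-0.03],-1],[[0,0,-0.043],[0,0,0],-1],[[0,0,0],[0,0,0],-1]]' 
python3 -m inch '[[[0,0,0],[0.02,0,0],-1],[[0,0,0],[0.035,0.002,0],-1],[[0,0,0],[0.035,0.002,0],-1],[[0,0,0],[0.035,0.002,0],-1],[[0,0,0],[0.035,0.002,0],-1],[[0,0,0],[0.035,0.002,0],-1],[[0,0,0],[0.035,0.002,0],-1],[[0,0,0],[0.035,0.002,0],-1],[[0,0,0],[0.03,0,0],-1],[[0,0,0],[0,0,0],-1]]' 
python3 - <<'E'
from h import *
s=robot.get_state();M=R.from_quat(np.roll(s['tool_rot'],-1)).as_matrix();print(s['tcp_pos'],M[:,0],s['qpos'].round(2));print((M.T@(np.array([487.3,-392.5,8.8])-s['tcp_pos'])).round(1))
f=grab('side');save(f,'j.png',(300,130,400,210),8)
g=grab('scene');save(g,'k.png',(320,130,450,320),3)
a=cv2.imread('pics/j.png');b=cv2.imread('pics/k.png');b=cv2.resize(b,None,fx=.98,fy=.98)
cv2.imwrite('pics/k.png',b)
E
```

```text
time_s: 13.07
tcp_pos: [476.4, -86.9, 133.7]
tool_rot: [-0.001, 0.736, -0.677, 0.001]
force: [0.4, 0.7, -2.1]
opening: 15.2
time_s: 13.9
tcp_pos: [484.3, -389.1, 132.2]
tool_rot: [0.002, 0.732, -0.681, 0.001]
force: [0.1, -0.3, -0.9]
opening: 14.9
[ 484.26609777 -389.08420461  132.2306369 ] [ 0.07293617 -0.99732625  0.00454569] [ 0.15  0.7   0.69  1.96 -0.67  0.72 -0.25]
[  3.1  -2.9 123.4]
```

View pics/k.png

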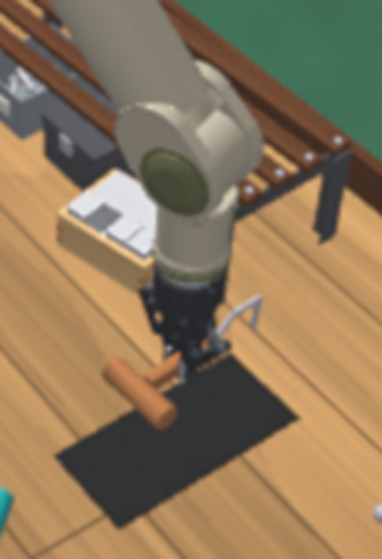

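The box stands clear and the hook is above its mat at (180,370), looking level. Next I settle, then descend.

```bash

python3 -m inch '[[[0,0,0],[0,0,0],-1],[[0,0,0],[0,0,0.03],-1],[[0,0,0],[0,0,0.03],-1],[[0,0,0],[0,0,0.03],-1],[[0,0,0],[0,0,0.015],-1],[[0,0,0],[0,0,0],-1],[[0,0,0],[0,0,0],-1],[[0,0,0],[0,0,0],-1]]' 
python3 - <<'E'
from h import *
s=robot.get_state();M=R.from_quat(np.roll(s['tool_rot'],-1)).as_matrix();print(s['tcp_pos'],M[:,0],s['force']);print((M.T@(np.array([487.3,-392.5,8.8])-s['tcp_pos'])).round(1))
E
```

```text
time_s: 14.67
tcp_pos: [486.2, -382.0, 28.3]
tool_rot: [-0.0, 0.735, -0.678, 0.0]
force: [0.6, -0.1, -1.0]
opening: 14.7
[ 486.24780036 -382.01628768   28.25134102] [ 8.02098889e-02 -9.96777928e-01  3.70052375e-04] [ 0.55330215 -0.13519607 -0.97888254]
[10.5 -0.2 19.5]
```

```bash

python3 -m inch '[[[0,0,0],[0.0105,0,0],-1],[[0,0,0],[0,0,0.008],-1],[[0,0,0],[0,0,0.006],-1],[[0,0,0],[0,0,0.003],-1],[[0,0,0],[0,0,0],-1]]' 
python3 -m inch '[[[0,0,0],[0,0,0.001],-1],[[0,0,0],[0,0,0.001],-1],[[0,0,0],[0,0,0.0005],-1],[[0,0,0],[0,0,0],-1],[[0,0,0],[0,0,0],-1]]' 
```

```text
time_s: 15.08
tcp_pos: [486.3, -392.4, 9.5]
tool_rot: [-0.0, 0.735, -0.678, -0.001]
force: [-0.3, 0.1, -1.6]
opening: 14.7
time_s: 15.5
tcp_pos: [486.6, -392.7, 8.8]
tool_rot: [-0.0, 0.735, -0.678, 0.0]
force: [-1.0, 1.9, 9.9]
opening: 14.5
```

Contact with the mat at the original height (10 N). Open gently and rise.

```bash

python3 -m inch '[[[0,0,0],[0,0,0],-0.5],[[0,0,0],[0,0,0],0],[[0,0,0],[0,0,0],0.5],[[0,0,0],[0,0,0],1],[[0,0,0],[0,0,0],1],[[0,0,0],[0,0,0],1],[[0,0,0],[0,0,0],1],[[0,0,0],[0,0,-0.01],1],[[0,0,0],[0,0,-0.02],1]]' 
python3 -m inch '[[[0,0,0],[0,0,-0.035],1],[[0,0,0],[0,0,-0.035],1],[[0,0,0],[0,0,-0.035],1],[[0,0,0],[0,0,-0.035],1],[[0,0,0],[0,0,-0.035],1],[[0,0,0],[0,0,-0.02],1],[[0,0,0],[0,0,0],1],[[0,0,0],[0,0,0],1],[[0,0,0],[0,0,0],1]]' 
python3 - <<'E'
from h import *
f=grab('wrist');save(f,'l.png')
im=f['image'].astype(int)
for v in (145,160,175,190,205):
    c=[u for u in range(285,345) if im[v,u].max()>70];m=(c[0]+c[-1])/2;print(v,m,len(c),wpx(f,m,v,36).round(1))
g=grab('scene');K=g['camera_matrix'];T=g['pose'];v,u=np.mgrid[0:400,0:640];z=g['range_z']
P=np.stack([(u-K[0,2])/K[0,0]*z,(v-K[1,2])/K[1,1]*z,z],-1)@T[:3,:3].T+T[:3,3];P[z<=0]=np.nan
P0=np.load('pics/P.npy')
w=(P[...,0]>560)&(P[...,0]<690)&(P[...,1]>-200)&(P[...,1]<5)&(P[...,2]>45)&(P[...,2]<78)
print(P[w].min(0),P[w].max(0),w.sum(),cv2.minAreaRect(P[w][:,:2].astype(np.float32)))
# change check: left region
a=cv2.imread('pics/a.png')[:,:,::-1].astype(int)
d=(abs(a-g['image'].astype(int)).max(2)>60)
n,l,st,_=cv2.connectedComponentsWithStats(d.astype(np.uint8))
print([tuple(x) for x in st[1:] if x[4]>15])
E
```

```text
time_s: 16.25
tcp_pos: [485.7, -392.1, 36.8]
tool_rot: [0.0, 0.735, -0.678, -0.002]
force: [0.6, 0.1, 0.6]
opening: 85.2
time_s: 17.0
tcp_pos: [486.4, -392.1, 232.4]
tool_rot: [-0.0, 0.735, -0.678, -0.0]
force: [-0.4, -0.9, -0.1]
opening: 85.4
145 318.0 17 [ 519.  -389.6   36. ]
160 317.5 16 [ 502.2 -390.4   36. ]
175 317.5 16 [ 485.2 -391.8   36. ]
190 317.5 16 [ 467.8 -393.2   36. ]
205 317.5 16 [ 450.  -394.6   36. ]
[ 560.18807419 -180.68507884   45.18400901] [689.61097364   3.98623751  77.91877163] 631 ((635.9315185546875, -86.81926727294922), (129.9615020751953, 163.49151611328125), 12.491701126098633)
[(np.int32(175), np.int32(0), np.int32(8), np.int32(14), np.int32(58)), (np.int32(136), np.int32(2), np.int32(5), np.int32(17), np.int32(24)), (np.int32(268), np.int32(13), np.int32(10), np.int32(7), np.int32(39)), (np.int32(143), np.int32(16), np.int32(35), np.int32(10), np.int32(57)), (np.int32(144), np.int32(16), np.int32(44), np.int32(13), np.int32(143)), (np.int32(240), np.int32(17), np.int32(97), np.int32(100), np.int32(4131)), (np.int32(302), np.int32(19), np.int32(4), np.
[... 1820 characters left out ...]
np.int32(9), np.int32(15), np.int32(89)), (np.int32(177), np.int32(194), np.int32(8), np.int32(9), np.int32(38)), (np.int32(214), np.int32(194), np.int32(10), np.int32(10), np.int32(34)), (np.int32(167), np.int32(199), np.int32(7), np.int32(11), np.int32(26)), (np.int32(192), np.int32(200), np.int32(9), np.int32(6), np.int32(29)), (np.int32(213), np.int32(208), np.int32(5), np.int32(7), np.int32(20)), (np.int32(165), np.int32(213), np.int32(7), np.int32(19), np.int32(46)), (np.int32(205), np.int32(215), np.int32(9), np.int32(11), np.int32(38)), (np.int32(392), np.int32(221), np.int32(14), np.int32(23), np.int32(206)), (np.int32(184), np.int32(232), np.int32(26), np.int32(13), np.int32(210))]
```

View pics/l.png

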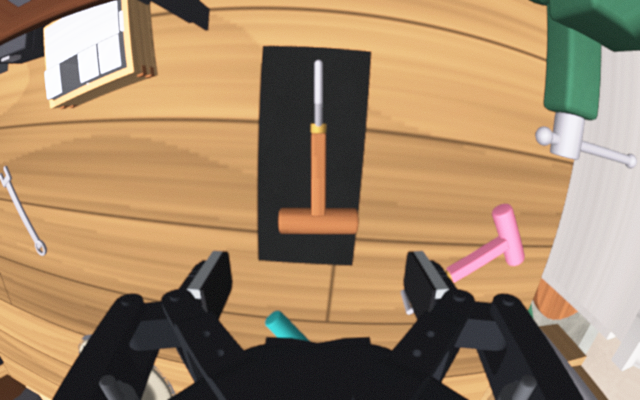

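The hook lies on its mat as found: rod tip (318,62), crossbar (318,221). The box stands out at (95,55) with its contents upright. I'm handing in.

```bash
python3 -c "
from rig import robot
print(robot.job_done())"
```

```text
the job is handed in; nothing more can be done
None
```

I pulled the box out with the hook, laid the hook back on its mat and handed the job in at about 17 s of the 67 s allowed. The hook went down in the gap at box y ≈ +17 without touching anything, and the pull took about 6 N.

**Last checks**
- **Box:** about 87 of its 120 mm should stand in front of the riser. I worked that out from where the hook stopped, and the pictures agree. It is upright and looks nearly square to the riser.
- **Hook:** back on its mat with the hook pointing down, within about 2 mm of where it lay. It met the mat with about 10 N, and the gripper then opened and rose clear.
- **Everything else:** the mat, wrench, pink and turquoise hooks, tin and case look as before in the pictures I viewed. I did not look closely again at the mug, elbow or square, but the arm passed well above them.
- **Inconclusive checks:** an automatic outline fit of the box in the last frame picked up other points and was no use. An image comparison was swamped by the arm's own movement, so I relied on the pictures for both.

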